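# Find the flat stage plate with a straightedge

## Robot

A 6-joint arm with a two-finger parallel gripper is mounted at the origin on the work surface. World frame = base frame: x ahead of the robot, y to its left, z up, the work surface at z = 0. Lengths are in m, angles in rad, forces in N, time in s.
With the tool pointing down it reaches from about 0.275 to 0.825 m from the base axis. Payload 5.2 kg.
Tool frame: the origin (TCP) lies on the mounting face of the last link; the fingertips stand 186 mm ahead of it and the grasp point (between the pads) lies 167 mm ahead of it; z points along the fingers, y is the direction in which the jaws open and shut (so a half turn about z gives the same grasp; the last joint's range is limited). The gripper opens to 93 mm and grips with 3 to 60 N. Pads are 15 mm wide; open, the fingers measure 128 mm over their backs; the gripper's body (75 mm by 188 mm) begins 65 mm behind the grasp point.
Start: joints at [1.093, 0.259, 1.535, -0, 1.348, -0.203], TCP at [0.149, 0.529, 0.405] pointing down, gripper open.
Joint ranges: [-3.14, 3.14], [-0.91, 2.08], [0.19, 2.58], [-1.22, 4.36], [0.22, 2.71], [-3.12, 3.12]. Speed limits (rad/s): [2.57, 2.57, 3.14, 3.14, 3.14, 3.14].

## Interface

Orientations are given as a unit quaternion [w, x, y, z].
In Python, from plant import env gives the robot as it stands.
- The arm moves only by the tool apply_moves, never from a script. Its argument "series" is a list of rows, each an object with "dp": the shift along the tool's x, y, z in m, a list of three; "spin": the turn about the tool's z in rad. A call has 1 to 20 rows; each row shifts and turns the commanded pose from where the row before left it, along the tool's axes as they then stand; what a row does not reach is not made up. A row lasts 1/12 s, in which the tool goes at most 41.7 mm and 7.16 degrees, less where a joint would pass 70% of its speed; a pose out of reach is approached as far as the arm can. A call with a gripper value outside its range is refused whole. "gripper" is the closure, from 0 (fully open) to 1 (shut), set as the call begins (left out, the last holds). The fingers move at their own pace and stop on an object; "squeeze" is the grip in N (left out, the last holds). Time passes only in rows, so rows that do not move let the fingers close. It gives the time, the measured TCP pose, the force and the opening at its end, in the units of the state.
- env.read_state(): the state, without advancing time (a new reading comes with each control period).
- env.capture(name): name is "scene" or "top"; returns the picture (420x560x3 uint8, red, green, blue); there is no depth.
- env.camera_params(name): a dict with "intrinsics" (3x3 intrinsics, pixels), "rvec" (rotation vector, rad) and "tvec" (3), from world to camera coordinates, as OpenCV has them. Camera axes: x right, y down, z forward; pixel columns grow to the right and rows downward; lengths in m; the calibration is good to about 2 mm. A picture is of the moment at which its call begins. camera_params takes no time and is no camera call.
- env.finish_job(): hands the job in, once; it reports no verdict.
The state is a dict: "clock": time; "q": joint angles; "joint_vel": joint speeds; "joint_efforts": joint torques, N m; "ee_pos": TCP position; "tool_rot": TCP orientation; "ft_force": force on the tool from outside, world axes, zero at the start; "ft_torque": the same for the moment, N m; "grip_width": finger opening in m.
Only numpy, scipy, OpenCV 4.12 (cv2) and the standard library are available. Lean on these libraries where they do the work, as an engineer would, in place of code of your own. Each camera call takes 0.05 s, during which the arm holds its last target. There are 200 camera calls.

## Task

One of the two round aluminium microscope stage plates is slightly domed and the other is flat. Take the straightedge by its handle, lay it down gently across the middle of either plate and let go, then press with the fingertips on its red end and after that on its blue end to feel whether it rocks. Finish with the straightedge left lying across the middle of the flat plate, the one on which it does not rock, and do not disturb the other things on the bench.

Things in the scene. Friction and masses are not known exactly. Their poses are not given: they have to be found in the camera images.
- handle (a point): Centre of the black handle of the steel straightedge: a flat bar 180 mm long (its x axis), 28 mm wide (y), 10 mm thick (z, up), 0.2 to 0.45 kg. The handle stands on its middle: 50 mm along the bar, 22 mm across it, 40 mm tall above the bar. This point is 30 mm above the bar's underside. It starts flat on the table, roughly along the table's x.
- red_end (a point): Middle of the pressing spot on the bar's upper face at the red end: 62 mm from the bar's middle along its +x, 10 mm above the underside; red patch 34 x 28 mm. The axes are those of the bar.
- blue_end (a point): The same spot at the blue end, 62 mm from the middle along the bar's -x.
- left_plate (a point): Centre of the upper face of the round aluminium stage plate on the robot's left (+y), 60 mm above the table. Plate 180 mm in diameter, 20 mm thick, fixed on a dark stand. By chance either the left or the right plate is flat; the other is domed: its middle is at the same height, its rim 3.5 mm lower. It is hard to see which is which.
- right_plate (a point): The same for the plate on the robot's right (smaller y).
- straightedge: The whole straightedge; origin at the centre of its underside, x towards the red end, z up. Laid on the domed plate it tips about 0.04 rad down to the red end, which is weighted (balance point about 10 mm from the middle), and rocks over when the blue end is pressed (each spot moves about 5 mm). On the flat plate it lies level and does not rock.
- dropper: small amber dropper bottle, 32 mm across, 70 mm tall; bystander. Origin at the centre of its underside.
- stain_jar: small glass jar with white lid, 44 mm across, 55 mm tall; bystander. Origin at the centre of its underside.
- alcohol: white bottle with a red cap, 72 mm across, 190 mm tall; bystander. Origin at the centre of its underside.
- beaker: clear plastic beaker, 70 mm across, 80 mm tall; bystander. Origin at the centre of its underside.
- slide_box: blue slide box with white lid, 87 x 102 x 35 mm; bystander. Origin at the centre of its underside.
- driver: yellow-handled screwdriver, 170 mm long, lying down; bystander.
There are look-alikes about, which are no part of the job. What is shaped like the straightedge but pink or yellow is not meant.

How it is judged:
By the outcome, as a careful person would: the job done as asked, in the order asked, and still so for the second after the job is handed in, with the robot touching nothing.
It also fails if it takes over 67 s, if anything falls off the work surface, if the arm or the gripper's body presses on something with over 40 N, if the wrist force passes 120 N, or if a joint passes its speed limit or range.

## Working session

There is one attempt and no reset: what is moved stays moved. The work goes in short steps, Python scripts to look and compute and a tool call to move; the robot and the scene stay as the last step left them, time stands still between calls to the robot, and variables do not carry over. Pictures are saved under pics/ and viewed, about 8 in all and at most 12, crops included, and the job is handed in when it is done.

Besides the shell and the picture viewer there is one more tool, called after ">>>" as name([rows], argument=value, ...), one row to a line, values as JSON. apply_moves: Moves the arm, as the interface text tells. Its arguments: {"type":"object","properties":{"series":{"type":"array"},"gripper":{"type":"number"},"squeeze":{"type":"number"}},"required":["series"]}

```bash
mkdir -p pics; cat > h.py <<'E'
import numpy as np, cv2
from plant import env
def cam(n):
    p=env.camera_params(n); R=cv2.Rodrigues(np.array(p["rvec"],float))[0]
    return np.array(p["intrinsics"],float),R,np.array(p["tvec"],float).ravel()
def ray(n,uv,z):
    K,R,t=cam(n); c=-R.T@t; d=R.T@np.linalg.inv(K)@np.array([uv[0],uv[1],1.])
    return c+d*(z-c[2])/d[2]
def proj(n,P):
    K,R,t=cam(n); q=K@(R@np.array(P,float)+t); return q[:2]/q[2]
def snap(n,f):
    im=env.capture(n); cv2.imwrite("pics/"+f,im[:,:,::-1]); return im
E
python3 - <<'E'
from h import *
a=snap("top","t0.png");b=snap("scene","s0.png")
for n in("top","scene"):
    K,R,t=cam(n);print(n,K[0,0],-R.T@t)
print(env.read_state())
E
```

```text
top 388.22371553267607 [ 0.37292296 -0.06683253  1.25758684]
scene 434.9160532234956 [ 0.99363355 -0.91706973  0.71701436]
{'clock': 0.1, 'q': array([ 1.09319466e+00,  2.59270567e-01,  1.53595792e+00, -8.31800116e-06,
        1.34801502e+00, -2.02796016e-01]), 'joint_vel': array([ 0.00042449,  0.00079695, -0.00231654,  0.00118125,  0.00152437,
       -0.00141477]), 'joint_efforts': array([ 1.61658765e-03, -4.38204181e+01, -2.84648412e+01,  7.18553527e-02,
        3.61299596e-02, -2.47562738e-06]), 'ee_pos': array([0.14913532, 0.52919678, 0.40400667]), 'tool_rot': array([-2.71601155e-04,  1.36969924e-01,  9.90574863e-01, -7.79474198e-04]), 'ft_force': array([ 0.70648889,  0.06736827, -0.59550711]), 'ft_torque': array([-0.00032114, -0.00809631, -0.02572969]), 'grip_width': 0.0930559710491107}
```

View pics/t0.png

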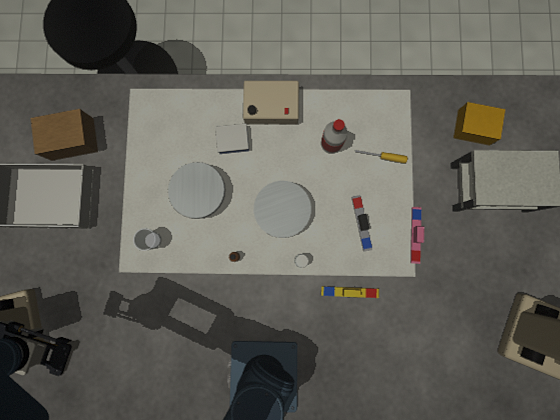

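View pics/s0.png

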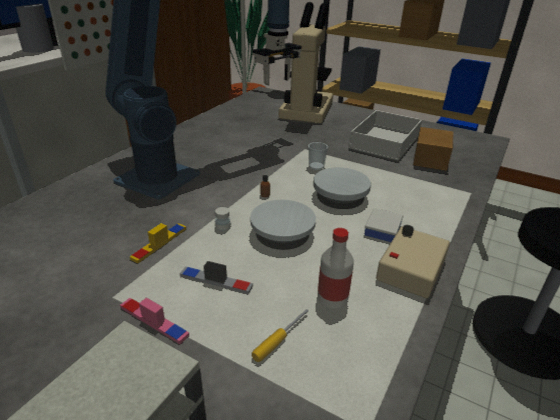

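Look-alikes in the top view are the grey bar with the black handle at (362,223), the pink one at (417,235) and the yellow one at (350,292). By the description I want the grey steel bar at (362,223). Its red end is at (357,203) and its blue end at (367,243). The plates are at (197,190) for left and (283,209) for right.

```bash
python3 - <<'E'
from h import *
a=cv2.imread("pics/t0.png")
hsv=cv2.cvtColor(a,cv2.COLOR_BGR2HSV)
def cen(m,roi):
    x0,y0,x1,y1=roi; k=np.zeros_like(m);k[y0:y1,x0:x1]=m[y0:y1,x0:x1]
    v,u=np.nonzero(k);return np.array([u.mean(),v.mean()]),len(u)
h,s,v=cv2.split(hsv)
roi=(340,190,385,260)
red=(((h<8)|(h>172))&(s>120)).astype(np.uint8);blue=((h>100)&(h<130)&(s>120)).astype(np.uint8)
r,n1=cen(red,roi);b,n2=cen(blue,roi);k,n3=cen((v<45).astype(np.uint8),roi)
R=ray("top",r,.01);B=ray("top",b,.01);H=ray("top",k,.05)
print("red",r,n1,R,"blue",b,n2,B,"handle",k,n3,H,"dist",np.linalg.norm(R-B),"mid",(R+B)/2,"yaw",np.arctan2(*(R-B)[1::-1]))
# plates
for nm,c in(("L",(197,190)),("R",(283,209))):
    x0,y0=c[0]-45,c[1]-45; sub=a[y0:y0+90,x0:x0+90]
    g=cv2.GaussianBlur(sub,(3,3),0).astype(int); m=((g[:,:,0]>=g[:,:,2]-2)&(g.mean(2)>100)).astype(np.uint8)
    m=cv2.morphologyEx(m,cv2.MORPH_OPEN,np.ones((5,5)))
    cs=max(cv2.findContours(m,0,2)[0],key=cv2.contourArea)
    e=cv2.fitEllipse(cv2.convexHull(cs)); u=np.array(e[0])+[x0,y0]
    P=ray("top",u,.06);Q=ray("top",u+[e[1][0]/2,0],.06)
    print(nm,u,e[1],P,"rad",np.linalg.norm(P-Q)); cv2.circle(a,tuple(int(i) for i in u.round()),2,(0,0,255),-1);print(proj("scene",P))
crop=cv2.resize(a[150:280,140:440],None,fx=2.6,fy=2.6,interpolation=2)
cv2.imwrite("pics/c0.png",crop)
E
```

```text
red [357.37209302 202.45348837] 86 [ 0.54277288 -0.29417506  0.01      ] blue [366.29069767 242.95348837] 86 [ 0.41282853 -0.32111951  0.01      ] handle [363.136 221.664] 125 [ 0.47732101 -0.30408109  0.05      ] dist 0.13270846439167858 mid [ 0.4778007  -0.30764728  0.01      ] yaw 0.20445638614702225Traceback (most recent call last):
  File "<stdin>", line 18, in <module>
ValueError: max() iterable argument is empty
```

```bash
python3 - <<'E'
from h import *
a=cv2.imread("pics/t0.png")
g=cv2.cvtColor(a,cv2.COLOR_BGR2GRAY)
print(a[190,197],a[209,283],a[140,200],a[240,300],a[190,235])
big=cv2.resize(g[150:280,140:340],None,fx=4,fy=4,interpolation=2)
c=cv2.HoughCircles(cv2.GaussianBlur(big,(9,9),0),cv2.HOUGH_GRADIENT,1.5,150,param1=80,param2=30,minRadius=100,maxRadius=135)
for x,y,r in c[0]:
    u=np.array([x,y])/4+[140,150]-.375; P=ray("top",u,.06);Q=ray("top",u+[r/4,0],.06)
    print(u,r/4,P,"rad",np.linalg.norm(P-Q),proj("scene",P))
    cv2.circle(a,tuple(int(i) for i in u.round()),int(round(r/4)),(0,0,255),1)
cv2.imwrite("pics/c0.png",cv2.resize(a[150:280,140:440],None,fx=2.6,fy=2.6,interpolation=2))
E
```

```text
[135 140 137] [139 145 142] [142 154 155] [144 155 156] [144 156 157]
[281.5625 208.3125] 28.975 [ 0.51508241 -0.05037182  0.06      ] rad 0.08986960887035766 [283.01144359 214.71661555]
[193.8125 189.1875] 29.5 [0.57251246 0.22595737 0.06      ] rad 0.0929549498914557 [342.82048213 178.97712862]
```

View pics/c0.png

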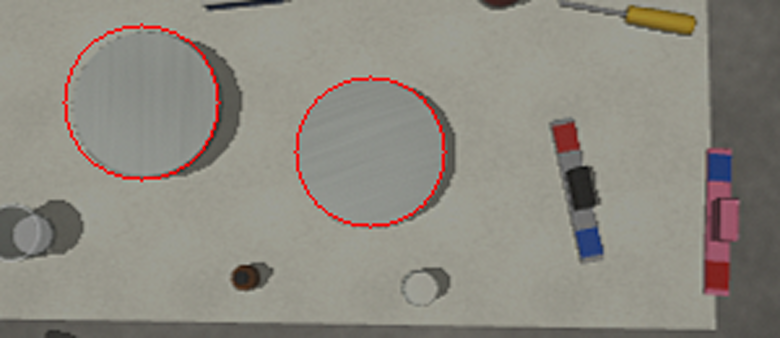

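```bash
python3 - <<'E'
from h import *
a=cv2.imread("pics/t0.png")
g=cv2.GaussianBlur(a,(3,3),0).astype(int)
m=((g[:,:,2]-g[:,:,0]<7)&(g.mean(2)>105)).astype(np.uint8)
for nm,c in(("L",(196,190)),("R",(283,209))):
    k=np.zeros_like(m);cv2.circle(k,c,36,1,-1);k&=m
    k=cv2.morphologyEx(k,cv2.MORPH_OPEN,np.ones((5,5)))
    cs=max(cv2.findContours(k,0,2)[0],key=cv2.contourArea)
    (x,y),r=cv2.minEnclosingCircle(cs); M=cv2.moments(k,True); u=[M['m10']/M['m00'],M['m01']/M['m00']]
    P=ray("top",u,.06);s=np.linalg.norm(ray("top",np.add(u,[1,0]),.06)-P)
    print(nm,(x,y),r,u,"r_area",np.sqrt(M['m00']/np.pi)*s,P,ray("top",(x,y),.06),proj("scene",P))
# scene check of bar
b=cv2.imread("pics/s0.png");h,s,v=cv2.split(cv2.cvtColor(b,cv2.COLOR_BGR2HSV))
for nm,mm in(("red",((h<8)|(h>172))&(s>120)),("blue",(h>100)&(h<130)&(s>120))):
    k=np.zeros_like(mm);k[260:296,178:256]=mm[260:296,178:256];vv,uu=np.nonzero(k);print(nm,ray("scene",(uu.mean(),vv.mean()),.009),len(uu))
E
```

```text
L (195.3947296142578, 189.34210205078125) 28.38762855529785 [195.54814814814816, 189.7312757201646] r_area 0.08774521758351889 [0.57083828 0.22041281 0.06      ] [0.57207069 0.22094495 0.06      ] [341.61965761 179.55902612]
R (282.23480224609375, 208.5742645263672) 28.779878616333008 [282.2250291488535, 208.61834434512244] r_area 0.0888883662156447 [ 0.51414857 -0.05244167  0.06      ] [ 0.51428677 -0.05247033  0.06      ] [282.33646741 214.96975082]
red [ 0.54265147 -0.29476739  0.009     ] 116
blue [ 0.41307745 -0.3220311   0.009     ] 102
```

The bar's middle is at (0.478, -0.308) with yaw 0.205, and both views agree within 1 mm. The right plate is at (0.514, -0.052) and the left at (0.571, 0.220), with radii that match the given size. The crop confirms the choice: grey bar, black handle, red end away from the robot.

>>> apply_moves([
  {"dp": [0, 0, 0], "spin": -0.096},
  {"dp": [0, 0, 0], "spin": -0.096},
  {"dp": [0, 0, 0], "spin": -0.096},
  {"dp": [0, 0, 0], "spin": -0.096},
  {"dp": [0, 0, 0], "spin": -0.096},
  {"dp": [-0.005, -0.0295, 0.003], "spin": 0},
  {"dp": [-0.005, -0.0295, 0.003], "spin": 0},
  {"dp": [-0.005, -0.0295, 0.003], "spin": 0},
  {"dp": [-0.005, -0.0295, 0.003], "spin": 0},
  {"dp": [-0.005, -0.0295, 0.003], "spin": 0},
  {"dp": [-0.005, -0.0295, 0.003], "spin": 0},
  {"dp": [-0.005, -0.0295, 0.003], "spin": 0},
  {"dp": [-0.005, -0.0295, 0.003], "spin": 0},
  {"dp": [-0.005, -0.0295, 0.003], "spin": 0},
  {"dp": [-0.005, -0.0295, 0.003], "spin": 0},
  {"dp": [-0.005, -0.0295, 0.003], "spin": 0},
  {"dp": [-0.005, -0.0295, 0.003], "spin": 0},
  {"dp": [-0.005, -0.0295, 0.003], "spin": 0},
  {"dp": [-0.005, -0.0295, 0.003], "spin": 0},
  {"dp": [-0.005, -0.0295, 0.003], "spin": 0},
], gripper=0)

```text
clock: 1.77
ee_pos: [0.3127, 0.1101, 0.3595]
tool_rot: [0.0, -0.102, 0.995, 0.0]
ft_force: [-0.0, 0.1, 0.1]
grip_width: 0.0929
```

>>> apply_moves([
  {"dp": [-0.005, -0.0295, 0.003], "spin": 0},
  {"dp": [-0.005, -0.0295, 0.003], "spin": 0},
  {"dp": [-0.005, -0.0295, 0.003], "spin": 0},
  {"dp": [-0.005, -0.0295, 0.003], "spin": 0},
  {"dp": [-0.005, -0.0295, 0.003], "spin": 0},
  {"dp": [-0.005, -0.0295, 0.003], "spin": 0},
  {"dp": [-0.005, -0.0295, 0.003], "spin": 0},
  {"dp": [-0.005, -0.0295, 0.003], "spin": 0},
  {"dp": [-0.005, -0.0295, 0.003], "spin": 0},
  {"dp": [-0.005, -0.0295, 0.003], "spin": 0},
  {"dp": [-0.005, -0.0295, 0.003], "spin": 0},
  {"dp": [-0.005, -0.0295, 0.003], "spin": 0},
  {"dp": [-0.005, -0.0295, 0.003], "spin": 0},
  {"dp": [-0.005, -0.0295, 0.003], "spin": 0},
  {"dp": [-0.005, -0.0295, 0.003], "spin": 0},
  {"dp": [0, 0, 0], "spin": 0},
  {"dp": [0, 0, 0], "spin": 0},
])

```text
clock: 3.18
ee_pos: [0.4764, -0.3076, 0.3137]
tool_rot: [-0.001, -0.102, 0.995, 0.001]
ft_force: [0.1, 0.4, -1.2]
grip_width: 0.0927
```

```bash
cat >> h.py <<'E'
from scipy.spatial.transform import Rotation as Ro
def need(x,y,z,yaw):
    """tool-frame shift, then spin, to TCP x,y,z with bar yaw"""
    s=env.read_state(); w,a,b,c=s["tool_rot"]; R=Ro.from_quat([a,b,c,w]).as_matrix()
    cy=np.arctan2(-R[1,0],-R[0,0]); d=(yaw-cy+np.pi)%(2*np.pi)-np.pi
    print("t",round(s["clock"],2),"pos",s["ee_pos"].round(4),"yaw",round(cy,4),"F",s["ft_force"].round(2),"w",round(s["grip_width"],4),"tilt",R[:2,2].round(4),"q6",s["q"][5].round(2))
    print("dp",(R.T@(np.array([x,y,z])-s["ee_pos"])).round(4),"spin",round(-d,4))
E
python3 -c "
from h import *
need(.478,-.308,.203,.205)"
```

```text
t 3.18 pos [ 0.4764 -0.3076  0.3137] yaw 0.2034 F [ 0.05  0.44 -1.2 ] w 0.0927 tilt [-0.0013  0.0013] q6 -2.54
dp [-0.0016 -0.0009  0.1107] spin -0.0016
```

>>> apply_moves([
  {"dp": [-0.0015, 0, 0.025], "spin": 0},
  {"dp": [0, 0, 0.025], "spin": 0},
  {"dp": [0, 0, 0.025], "spin": 0},
  {"dp": [0, 0, 0.015], "spin": 0},
  {"dp": [0, 0, 0.01], "spin": 0},
  {"dp": [0, 0, 0.007], "spin": 0},
  {"dp": [0, 0, 0.003], "spin": 0},
  {"dp": [0, 0, 0], "spin": 0},
  {"dp": [0, 0, 0], "spin": 0},
])

```text
clock: 3.93
ee_pos: [0.4782, -0.3063, 0.2056]
tool_rot: [0.0, -0.103, 0.995, -0.001]
ft_force: [0.8, -0.8, -0.1]
grip_width: 0.0929
```

>>> apply_moves([
  {"dp": [0, 0, 0], "spin": 0},
  {"dp": [0, 0, 0], "spin": 0},
  {"dp": [0, 0, 0], "spin": 0},
  {"dp": [0, 0, 0], "spin": 0},
  {"dp": [0, 0, 0], "spin": 0},
  {"dp": [0, 0, 0], "spin": 0},
  {"dp": [0, 0, 0], "spin": 0},
  {"dp": [0, 0, 0], "spin": 0},
  {"dp": [0, 0, 0], "spin": 0},
  {"dp": [0, 0, 0], "spin": 0},
], gripper=1, squeeze=30)

```text
clock: 4.77
ee_pos: [0.4779, -0.3062, 0.2047]
tool_rot: [-0.0, -0.102, 0.995, 0.0]
ft_force: [-0.3, -0.0, 0.6]
grip_width: 0.0311
```

```bash
python3 -c "
from h import *
need(.514,-.0525,.30,.205)"
```

```text
t 4.77 pos [ 0.4779 -0.3062  0.2047] yaw 0.2053 F [-0.29 -0.03  0.55] w 0.0311 tilt [-0.0001  0.    ] q6 -2.54
dp [-0.087   0.241  -0.0953] spin 0.0003
```

Still closing (31 mm; the handle is 22 mm), so I wait, then lift.

>>> apply_moves([
  {"dp": [0, 0, 0], "spin": 0},
  {"dp": [0, 0, 0], "spin": 0},
  {"dp": [0, 0, 0], "spin": 0},
  {"dp": [0, 0, 0], "spin": 0},
  {"dp": [0, 0, 0], "spin": 0},
  {"dp": [0, 0, 0], "spin": 0},
])

```text
clock: 5.27
ee_pos: [0.4779, -0.3063, 0.2048]
tool_rot: [0.0, -0.102, 0.995, -0.0]
ft_force: [0.4, -1.8, -0.3]
grip_width: 0.0219
```

>>> apply_moves([
  {"dp": [0, 0, -0.005], "spin": 0},
  {"dp": [0, 0, -0.01], "spin": 0},
  {"dp": [0, 0, -0.02], "spin": 0},
  {"dp": [0, 0, -0.02], "spin": 0},
  {"dp": [0, 0, -0.02], "spin": 0},
  {"dp": [0, 0, -0.02], "spin": 0},
  {"dp": [0, 0, 0], "spin": 0},
  {"dp": [0, 0, 0], "spin": 0},
])

```text
clock: 5.93
ee_pos: [0.478, -0.3061, 0.3008]
tool_rot: [0.001, -0.102, 0.995, -0.001]
ft_force: [0.7, 0.6, -5.4]
grip_width: 0.0218
```

```bash
python3 -c "
from h import *
need(.514,-.0525,.30,.205)
im=snap('scene','s1.png'); cv2.imwrite('pics/s1c.png',cv2.resize(im[130:330,130:400,::-1],None,fx=2.5,fy=2.5))
"
```

```text
t 5.93 pos [ 0.478  -0.3061  0.3008] yaw 0.2053 F [ 0.66  0.62 -5.43] w 0.0218 tilt [ 0.0017 -0.0015] q6 -2.54
dp [-0.087   0.2409  0.0005] spin 0.0003
```

View pics/s1c.png

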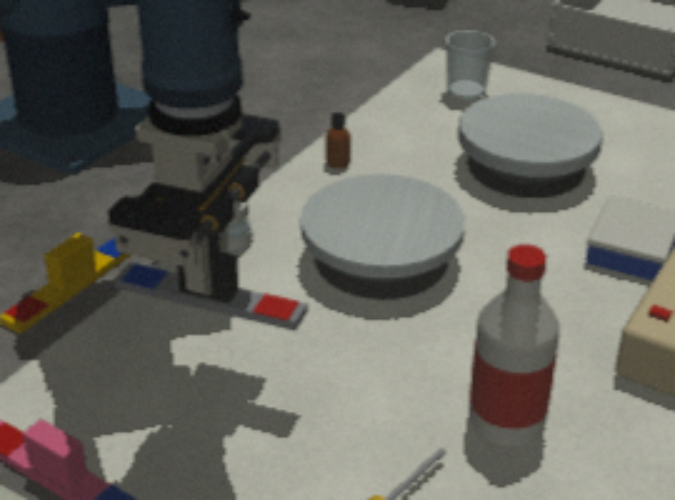

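The bar hangs level in the gripper, with red at crop (275,306) and blue at (143,273). Next I carry it over the right plate.

>>> apply_moves([
  {"dp": [-0.003, 0.008, 0], "spin": 0},
  {"dp": [-0.006, 0.016, 0], "spin": 0},
  {"dp": [-0.0085, 0.024, 0], "spin": 0},
  {"dp": [-0.0085, 0.024, 0], "spin": 0},
  {"dp": [-0.0085, 0.024, 0], "spin": 0},
  {"dp": [-0.0085, 0.024, 0], "spin": 0},
  {"dp": [-0.0085, 0.024, 0], "spin": 0},
  {"dp": [-0.0085, 0.024, 0], "spin": 0},
  {"dp": [-0.0085, 0.024, 0], "spin": 0},
  {"dp": [-0.0085, 0.024, 0], "spin": 0},
  {"dp": [-0.007, 0.017, 0.01], "spin": 0},
  {"dp": [-0.003, 0.008, 0.01], "spin": 0},
  {"dp": [0, 0, 0.005], "spin": 0},
  {"dp": [0, 0, 0], "spin": 0},
  {"dp": [0, 0, 0], "spin": 0},
  {"dp": [0, 0, 0], "spin": 0},
])

```text
clock: 7.32
ee_pos: [0.514, -0.0536, 0.2746]
tool_rot: [-0.0, -0.102, 0.995, -0.0]
ft_force: [0.9, 0.3, -4.6]
grip_width: 0.0219
```

```bash
cat >> h.py <<'E'
def patches(im,n,z,c,rad=60):
    """red/blue patch centroids near pixel c -> world at height z"""
    h,s,v=cv2.split(cv2.cvtColor(im,cv2.COLOR_RGB2HSV)); k=np.zeros_like(h);cv2.circle(k,tuple(int(i) for i in c),rad,1,-1); o=[]
    for nm,m in(("red",((h<8)|(h>172))&(s>120)&(v>60)),("blue",(h>100)&(h<130)&(s>130)&(v>40))):
        q=(m&(k>0)).astype(np.uint8); nn,l,st,ce=cv2.connectedComponentsWithStats(q)
        if nn<2: print(nm,"none"); o.append(None); continue
        i=1+st[1:,4].argmax(); P=ray(n,ce[i],z); o.append(P); print(n,nm,ce[i].round(1),st[i,4],P.round(4))
    if all(p is not None for p in o):
        d=o[0]-o[1]; print(" mid",((o[0]+o[1])/2).round(4),"len",np.linalg.norm(d).round(4),"yaw",np.arctan2(d[1],d[0]).round(3))
E
python3 -c "
from h import *
need(.514,-.0525,.266,.205)
im=snap('scene','s2.png');patches(im,'scene',.0805,proj('scene',(.514,-.0525,.08)),55)
im=snap('top','t2.png');patches(im,'top',.0805,proj('top',(.514,-.0525,.08)),45)
"
```

```text
t 7.32 pos [ 0.514  -0.0536  0.2746] yaw 0.2039 F [ 0.92  0.27 -4.56] w 0.0219 tilt [-0.0003 -0.0002] q6 -2.09
dp [-0.0002  0.0011  0.0086] spin -0.0011
scene red [305.4 214.2] 77 [ 0.579  -0.0433  0.0805]
scene blue [259.  204.9] 62 [ 0.4502 -0.0706  0.0805]
 mid [ 0.5146 -0.057   0.0805] len 0.1316 yaw 0.208
red none
top blue [284.8 227.9] 45 [ 0.4529 -0.0612  0.0805]
```

>>> apply_moves([
  {"dp": [0, 0.0015, 0.002], "spin": 0},
  {"dp": [0, 0.001, 0.002], "spin": 0},
  {"dp": [0, 0, 0.0015], "spin": 0},
  {"dp": [0, 0, 0.001], "spin": 0},
  {"dp": [0, 0, 0.001], "spin": 0},
  {"dp": [0, 0, 0.0005], "spin": 0},
  {"dp": [0, 0, 0.0005], "spin": 0},
  {"dp": [0, 0, 0], "spin": 0},
  {"dp": [0, 0, 0], "spin": 0},
])

```text
clock: 8.17
ee_pos: [0.5135, -0.05, 0.2662]
tool_rot: [-0.0, -0.102, 0.995, 0.0]
ft_force: [0.4, 0.2, -4.4]
grip_width: 0.022
```

>>> apply_moves([
  {"dp": [0, 0, 0.0005], "spin": 0},
  {"dp": [0, 0, 0.0005], "spin": 0},
  {"dp": [0, 0, 0], "spin": 0},
  {"dp": [0, 0, 0], "spin": 0},
])

```text
clock: 8.5
ee_pos: [0.5134, -0.0501, 0.2652]
tool_rot: [-0.0, -0.102, 0.995, 0.0]
ft_force: [0.2, -1.2, -4.4]
grip_width: 0.0218
```

>>> apply_moves([
  {"dp": [0, 0, 0.0005], "spin": 0},
  {"dp": [0, 0, 0.0005], "spin": 0},
  {"dp": [0, 0, 0], "spin": 0},
  {"dp": [0, 0, 0], "spin": 0},
])

```text
clock: 8.83
ee_pos: [0.5135, -0.0501, 0.2646]
tool_rot: [0.0, -0.102, 0.995, -0.0]
ft_force: [-0.6, -0.0, -1.1]
grip_width: 0.022
```

>>> apply_moves([
  {"dp": [0, 0, 0], "spin": 0},
  {"dp": [0, 0, 0], "spin": 0},
  {"dp": [0, 0, 0], "spin": 0},
  {"dp": [0, 0, 0], "spin": 0},
  {"dp": [0, 0, 0], "spin": 0},
  {"dp": [0, 0, 0], "spin": 0},
  {"dp": [0, 0, 0], "spin": 0},
  {"dp": [0, 0, -0.005], "spin": 0},
  {"dp": [0, 0, -0.015], "spin": 0},
  {"dp": [0, 0, -0.02], "spin": 0},
  {"dp": [0, 0, -0.02], "spin": 0},
  {"dp": [0, 0, 0], "spin": 0},
  {"dp": [0, 0, 0], "spin": 0},
], gripper=0.4)

```text
clock: 9.92
ee_pos: [0.5138, -0.0502, 0.3254]
tool_rot: [0.001, -0.102, 0.995, -0.001]
ft_force: [-0.5, -0.0, -0.7]
grip_width: 0.0559
```

```bash
python3 -c "
from h import *
need(.514,-.0525,.266,.205)
im=snap('scene','s3.png');patches(im,'scene',.07,proj('scene',(.514,-.0525,.07)),55)
cv2.imwrite('pics/s3c.png',cv2.resize(im[160:270,210:360,::-1],None,fx=4,fy=4,interpolation=2))
"
```

```text
t 9.92 pos [ 0.5138 -0.0502  0.3254] yaw 0.2052 F [-0.51 -0.03 -0.69] w 0.0559 tilt [ 0.0029 -0.0009] q6 -2.09
dp [ 0.0004 -0.0022  0.0594] spin 0.0002
scene red [305.9 217.4] 76 [ 0.5805 -0.0421  0.07  ]
scene blue [259.7 206.7] 63 [ 0.4481 -0.0634  0.07  ]
 mid [ 0.5143 -0.0528  0.07  ] len 0.1341 yaw 0.16
```

View pics/s3c.png

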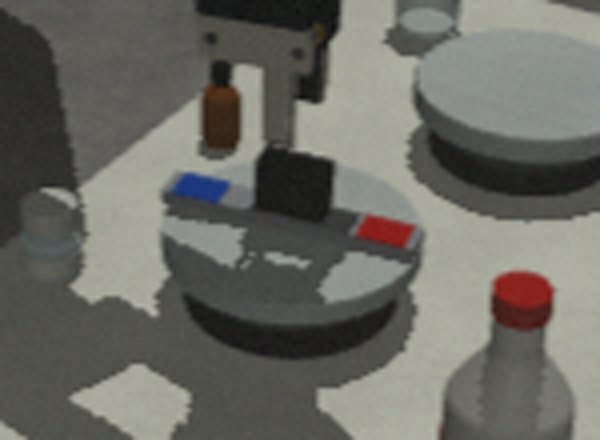

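The bar lies across the right plate, with blue at crop (200,187) and red at (385,232), and it already looks tipped down to red. Next I press the red end.

>>> apply_moves([
  {"dp": [-0.015, 0, 0], "spin": 0},
  {"dp": [-0.02, 0, 0], "spin": 0},
  {"dp": [-0.02, 0, 0], "spin": 0},
  {"dp": [-0.007, 0, 0], "spin": 0},
  {"dp": [0, 0, 0.01], "spin": 0},
  {"dp": [0, 0, 0.015], "spin": 0},
  {"dp": [0, 0, 0.015], "spin": 0},
  {"dp": [0, 0, 0.01], "spin": 0},
  {"dp": [0, 0, 0.005], "spin": 0},
  {"dp": [0, 0, 0.003], "spin": 0},
  {"dp": [0, 0, 0], "spin": 0},
  {"dp": [0, 0, 0], "spin": 0},
  {"dp": [0, 0, 0], "spin": 0},
], gripper=1, squeeze=20)

```text
clock: 11.05
ee_pos: [0.5743, -0.0375, 0.267]
tool_rot: [0.001, -0.102, 0.995, -0.0]
ft_force: [0.6, 0.6, 0.6]
grip_width: 0.0001
```

>>> apply_moves([
  {"dp": [0, 0, 0.002], "spin": 0},
  {"dp": [0, 0, 0.001], "spin": 0},
  {"dp": [0, 0, 0.001], "spin": 0},
  {"dp": [0, 0, 0.001], "spin": 0},
  {"dp": [0, 0, 0.001], "spin": 0},
  {"dp": [0, 0, 0], "spin": 0},
  {"dp": [0, 0, 0], "spin": 0},
])

```text
clock: 11.63
ee_pos: [0.5741, -0.0374, 0.2601]
tool_rot: [-0.0, -0.102, 0.995, 0.0]
ft_force: [-0.1, 0.4, 0.0]
grip_width: 0.0003
```

>>> apply_moves([
  {"dp": [0, 0, 0.001], "spin": 0},
  {"dp": [0, 0, 0.001], "spin": 0},
  {"dp": [0, 0, 0.001], "spin": 0},
  {"dp": [0, 0, 0.001], "spin": 0},
  {"dp": [0, 0, 0], "spin": 0},
  {"dp": [0, 0, 0], "spin": 0},
])

```text
clock: 12.13
ee_pos: [0.5741, -0.0374, 0.2562]
tool_rot: [-0.0, -0.102, 0.995, 0.0]
ft_force: [-0.2, -0.6, 0.4]
grip_width: 0.0007
```

>>> apply_moves([
  {"dp": [0, 0, 0.001], "spin": 0},
  {"dp": [0, 0, 0], "spin": 0},
  {"dp": [0, 0, 0], "spin": 0},
])

```text
clock: 12.38
ee_pos: [0.5741, -0.0374, 0.2552]
tool_rot: [-0.0, -0.102, 0.995, -0.0]
ft_force: [-0.9, -0.2, -1.0]
grip_width: 0.0006
```

>>> apply_moves([
  {"dp": [0, 0, 0.0005], "spin": 0},
  {"dp": [0, 0, 0], "spin": 0},
  {"dp": [0, 0, 0], "spin": 0},
])

```text
clock: 12.63
ee_pos: [0.5741, -0.0374, 0.2547]
tool_rot: [-0.0, -0.102, 0.995, 0.0]
ft_force: [0.3, 0.1, 0.2]
grip_width: 0.0005
```

>>> apply_moves([
  {"dp": [0, 0, 0.0005], "spin": 0},
  {"dp": [0, 0, 0.0005], "spin": 0},
  {"dp": [0, 0, 0], "spin": 0},
  {"dp": [0, 0, 0], "spin": 0},
])

```text
clock: 12.97
ee_pos: [0.5742, -0.0375, 0.2543]
tool_rot: [0.0, -0.102, 0.995, -0.0]
ft_force: [-2.2, 0.6, 4.9]
grip_width: 0.0004
```

>>> apply_moves([
  {"dp": [0, 0, 0.0005], "spin": 0},
  {"dp": [0, 0, 0], "spin": 0},
  {"dp": [0, 0, 0], "spin": 0},
])

```text
clock: 13.22
ee_pos: [0.5742, -0.0375, 0.2542]
tool_rot: [0.0, -0.102, 0.995, -0.0]
ft_force: [-2.8, -0.0, 7.9]
grip_width: 0.0001
```

>>> apply_moves([
  {"dp": [0, 0, 0.0005], "spin": 0},
  {"dp": [0, 0, 0], "spin": 0},
  {"dp": [0, 0, 0], "spin": 0},
  {"dp": [0, 0, 0], "spin": 0},
  {"dp": [0, 0, 0], "spin": 0},
])

```text
clock: 13.63
ee_pos: [0.5742, -0.0374, 0.2541]
tool_rot: [0.0, -0.102, 0.995, -0.0]
ft_force: [-3.7, 0.2, 11.9]
grip_width: 0.0007
```

>>> apply_moves([
  {"dp": [0, 0, -0.002], "spin": 0},
  {"dp": [0, 0, -0.008], "spin": 0},
  {"dp": [0, 0, -0.02], "spin": 0},
  {"dp": [0, 0, -0.025], "spin": 0},
  {"dp": [0, 0, -0.013], "spin": 0},
  {"dp": [0.01, 0, 0], "spin": 0},
  {"dp": [0.02, 0, 0], "spin": 0},
  {"dp": [0.025, 0, 0], "spin": 0},
  {"dp": [0.025, 0, 0], "spin": 0},
  {"dp": [0.02, 0, 0], "spin": 0},
  {"dp": [0.015, 0, 0], "spin": 0},
  {"dp": [0.009, 0, 0], "spin": 0},
  {"dp": [0, 0, 0.01], "spin": 0},
  {"dp": [0, 0, 0.02], "spin": 0},
  {"dp": [0, 0, 0.015], "spin": 0},
  {"dp": [0, 0, 0.005], "spin": 0},
  {"dp": [0, 0, 0], "spin": 0},
  {"dp": [0, 0, 0], "spin": 0},
])

```text
clock: 15.13
ee_pos: [0.4528, -0.0627, 0.2707]
tool_rot: [-0.0, -0.102, 0.995, 0.0]
ft_force: [0.6, -0.3, -0.1]
grip_width: 0.0005
```

```bash
python3 -c "
from h import *
need(.453,-.0625,.26,.205)
im=snap('scene','s4.png');patches(im,'scene',.07,proj('scene',(.514,-.0525,.07)),55)
"
```

```text
t 15.13 pos [ 0.4528 -0.0627  0.2707] yaw 0.2053 F [ 0.59 -0.34 -0.12] w 0.0005 tilt [-0.0006  0.0003] q6 -2.16
dp [-0.0003  0.0002  0.0107] spin 0.0003
scene red [305.8 217.4] 74 [ 0.5804 -0.0421  0.07  ]
scene blue [259.9 206.5] 53 [ 0.4481 -0.0624  0.07  ]
 mid [ 0.5143 -0.0523  0.07  ] len 0.1339 yaw 0.152
```

>>> apply_moves([
  {"dp": [0, 0, 0.003], "spin": 0},
  {"dp": [0, 0, 0.002], "spin": 0},
  {"dp": [0, 0, 0.002], "spin": 0},
  {"dp": [0, 0, 0.001], "spin": 0},
  {"dp": [0, 0, 0.001], "spin": 0},
  {"dp": [0, 0, 0.001], "spin": 0},
  {"dp": [0, 0, 0], "spin": 0},
  {"dp": [0, 0, 0], "spin": 0},
])

```text
clock: 15.85
ee_pos: [0.4527, -0.0627, 0.2607]
tool_rot: [-0.0, -0.102, 0.995, 0.0]
ft_force: [0.5, 0.2, -0.0]
grip_width: 0.0003
```

>>> apply_moves([
  {"dp": [0, 0, 0.001], "spin": 0},
  {"dp": [0, 0, 0.001], "spin": 0},
  {"dp": [0, 0, 0], "spin": 0},
  {"dp": [0, 0, 0], "spin": 0},
])

```text
clock: 16.18
ee_pos: [0.4527, -0.0627, 0.2587]
tool_rot: [-0.0, -0.102, 0.995, 0.0]
ft_force: [-0.0, 1.0, 0.4]
grip_width: 0.0003
```

>>> apply_moves([
  {"dp": [0, 0, 0.0005], "spin": 0},
  {"dp": [0, 0, 0.0005], "spin": 0},
  {"dp": [0, 0, 0], "spin": 0},
  {"dp": [0, 0, 0], "spin": 0},
])

```text
clock: 16.52
ee_pos: [0.4527, -0.0627, 0.2577]
tool_rot: [-0.0, -0.102, 0.995, 0.0]
ft_force: [0.5, -0.3, 0.9]
grip_width: 0.0003
```

>>> apply_moves([
  {"dp": [0, 0, 0.0005], "spin": 0},
  {"dp": [0, 0, 0.0005], "spin": 0},
  {"dp": [0, 0, 0], "spin": 0},
  {"dp": [0, 0, 0], "spin": 0},
])

```text
clock: 16.85
ee_pos: [0.4527, -0.0627, 0.2567]
tool_rot: [-0.0, -0.102, 0.995, 0.0]
ft_force: [-0.6, -0.0, -0.1]
grip_width: 0.0003
```

>>> apply_moves([
  {"dp": [0, 0, 0.0005], "spin": 0},
  {"dp": [0, 0, 0.0005], "spin": 0},
  {"dp": [0, 0, 0], "spin": 0},
  {"dp": [0, 0, 0], "spin": 0},
])

```text
clock: 17.18
ee_pos: [0.4527, -0.0627, 0.2557]
tool_rot: [-0.0, -0.102, 0.995, 0.0]
ft_force: [-1.2, -0.1, 0.7]
grip_width: 0.0008
```

>>> apply_moves([
  {"dp": [0, 0, 0.0005], "spin": 0},
  {"dp": [0, 0, 0.0005], "spin": 0},
  {"dp": [0, 0, 0], "spin": 0},
  {"dp": [0, 0, 0], "spin": 0},
])

```text
clock: 17.52
ee_pos: [0.4527, -0.0627, 0.2547]
tool_rot: [-0.0, -0.102, 0.995, 0.0]
ft_force: [-1.5, 0.1, 0.7]
grip_width: 0.0003
```

```bash
python3 -c "
from h import *
im=snap('scene','s5.png');patches(im,'scene',.07,proj('scene',(.514,-.0525,.07)),55)
need(.453,-.0625,.26,.205)
"
```

```text
scene red [305.7 216. ] 73 [ 0.5771 -0.0362  0.07  ]
scene blue [256.3 208.8] 13 [ 0.446  -0.0776  0.07  ]
 mid [ 0.5115 -0.0569  0.07  ] len 0.1374 yaw 0.306
t 17.57 pos [ 0.4527 -0.0627  0.2547] yaw 0.2052 F [-1.21 -0.24  0.75] w 0.0004 tilt [-0.0002  0.    ] q6 -2.16
dp [-0.0003  0.0001 -0.0053] spin 0.0002
```

The red end has risen 1.4 px while blue yields at about 0.7 N, so the bar rocks. I press on until it is firm.

>>> apply_moves([
  {"dp": [0, 0, 0.0005], "spin": 0},
  {"dp": [0, 0, 0.0005], "spin": 0},
  {"dp": [0, 0, 0], "spin": 0},
  {"dp": [0, 0, 0], "spin": 0},
])

```text
clock: 17.9
ee_pos: [0.4527, -0.0627, 0.2541]
tool_rot: [0.0, -0.102, 0.995, -0.0]
ft_force: [-1.9, -0.6, 4.9]
grip_width: 0.0002
```

>>> apply_moves([
  {"dp": [0, 0, 0.0005], "spin": 0},
  {"dp": [0, 0, 0.0005], "spin": 0},
  {"dp": [0, 0, 0], "spin": 0},
  {"dp": [0, 0, 0], "spin": 0},
])

```text
clock: 18.23
ee_pos: [0.4527, -0.0627, 0.254]
tool_rot: [0.0, -0.103, 0.995, -0.0]
ft_force: [-5.3, 0.0, 14.0]
grip_width: 0.0005
```

Blue is firm at the same tip height (68 mm) as red was, after about 4 mm of free travel at under 1 N. So the right plate is domed and the left is flat. I regrasp the handle.

>>> apply_moves([
  {"dp": [0, 0, -0.002], "spin": 0},
  {"dp": [0, 0, -0.003], "spin": 0},
  {"dp": [0, 0, -0.015], "spin": 0},
  {"dp": [0, 0, -0.025], "spin": 0},
  {"dp": [0, 0, -0.025], "spin": 0},
  {"dp": [-0.007, 0, -0.002], "spin": 0},
  {"dp": [-0.02, 0, 0], "spin": 0},
  {"dp": [-0.02, 0, 0], "spin": 0},
  {"dp": [-0.015, 0, 0], "spin": 0},
  {"dp": [0, 0, 0], "spin": 0},
  {"dp": [0, 0, 0], "spin": 0},
  {"dp": [0, 0, 0], "spin": 0},
  {"dp": [0, 0, 0], "spin": 0},
  {"dp": [0, 0, 0], "spin": 0},
  {"dp": [0, 0, 0], "spin": 0},
], gripper=0.3)

```text
clock: 19.48
ee_pos: [0.5129, -0.0502, 0.3248]
tool_rot: [-0.0, -0.102, 0.995, 0.0]
ft_force: [0.1, -0.5, 0.2]
grip_width: 0.0651
```

```bash
python3 -c "
from h import *
need(.5138,-.0505,.2655,.205)
im=snap('scene','s6.png');patches(im,'scene',.07,proj('scene',(.514,-.0525,.07)),55)
cv2.imwrite('pics/s6c.png',cv2.resize(im[130:270,210:380,::-1],None,fx=4,fy=4,interpolation=2))
"
```

```text
t 19.48 pos [ 0.5129 -0.0502  0.3248] yaw 0.2048 F [ 0.12 -0.47  0.25] w 0.0651 tilt [-0.0001  0.    ] q6 -2.09
dp [-0.0008 -0.0005  0.0593] spin -0.0002
scene red [306.1 216.6] 76 [ 0.5793 -0.0381  0.07  ]
scene blue [259.2 207.5] 64 [ 0.4488 -0.0675  0.07  ]
 mid [ 0.514  -0.0528  0.07  ] len 0.1337 yaw 0.221
```

View pics/s6c.png

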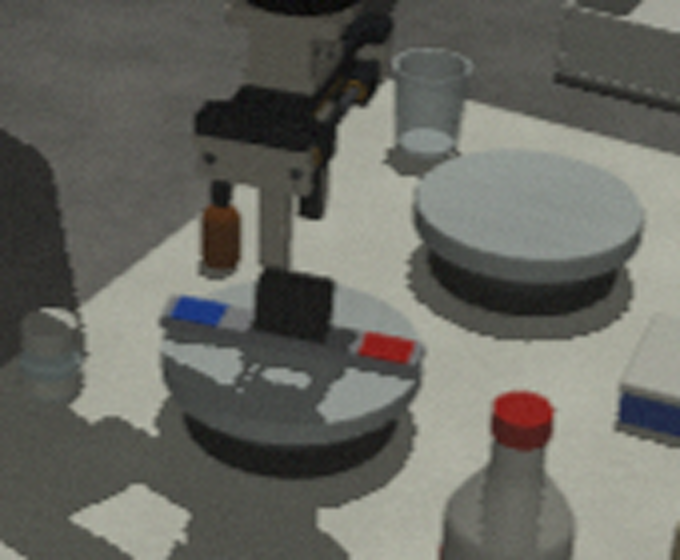

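The bar is unmoved apart from rocking, with blue at crop (200,311) and red at (387,347), and the handle sits under the open jaws. I descend and grip.

>>> apply_moves([
  {"dp": [-0.001, 0, 0.015], "spin": 0},
  {"dp": [0, 0, 0.02], "spin": 0},
  {"dp": [0, 0, 0.012], "spin": 0},
  {"dp": [0, 0, 0.008], "spin": 0},
  {"dp": [0, 0, 0.004], "spin": 0},
  {"dp": [0, 0, 0], "spin": 0},
  {"dp": [0, 0, 0], "spin": 0},
])

```text
clock: 20.12
ee_pos: [0.5146, -0.05, 0.2662]
tool_rot: [0.0, -0.102, 0.995, -0.0]
ft_force: [0.6, -0.1, 0.6]
grip_width: 0.0654
```

>>> apply_moves([
  {"dp": [0, 0, 0], "spin": 0},
  {"dp": [0, 0, 0], "spin": 0},
  {"dp": [0, 0, 0], "spin": 0},
  {"dp": [0, 0, 0], "spin": 0},
  {"dp": [0, 0, 0], "spin": 0},
  {"dp": [0, 0, 0], "spin": 0},
  {"dp": [0, 0, 0], "spin": 0},
  {"dp": [0, 0, 0], "spin": 0},
  {"dp": [0, 0, 0], "spin": 0},
  {"dp": [0, 0, 0], "spin": 0},
  {"dp": [0, 0, 0], "spin": 0},
  {"dp": [0, 0, 0], "spin": 0},
], gripper=1, squeeze=30)

```text
clock: 21.12
ee_pos: [0.5145, -0.0498, 0.2658]
tool_rot: [0.0, -0.102, 0.995, 0.0]
ft_force: [0.4, 2.1, 0.9]
grip_width: 0.0221
```

```bash
python3 -c "
from h import *
need(.571,.22,.30,.205)"
```

```text
t 21.12 pos [ 0.5145 -0.0498  0.2658] yaw 0.2052 F [0.42 2.09 0.87] w 0.0221 tilt [0.0003 0.0001] q6 -2.09
dp [-0.1103  0.2526 -0.0341] spin 0.0002
```

>>> apply_moves([
  {"dp": [0, 0, -0.005], "spin": 0},
  {"dp": [0, 0, -0.01], "spin": 0},
  {"dp": [0, 0, -0.014], "spin": 0},
  {"dp": [-0.003, 0.0085, -0.005], "spin": 0},
  {"dp": [-0.007, 0.016, 0], "spin": 0},
  {"dp": [-0.011, 0.025, 0], "spin": 0},
  {"dp": [-0.011, 0.025, 0], "spin": 0},
  {"dp": [-0.011, 0.025, 0], "spin": 0},
  {"dp": [-0.011, 0.025, 0], "spin": 0},
  {"dp": [-0.011, 0.025, 0], "spin": 0},
  {"dp": [-0.011, 0.025, 0], "spin": 0},
  {"dp": [-0.011, 0.025, 0], "spin": 0},
  {"dp": [-0.011, 0.025, 0], "spin": 0},
  {"dp": [-0.008, 0.018, 0.008], "spin": 0},
  {"dp": [-0.004, 0.01, 0.01], "spin": 0},
  {"dp": [0, 0, 0.006], "spin": 0},
  {"dp": [0, 0, 0], "spin": 0},
  {"dp": [0, 0, 0], "spin": 0},
  {"dp": [0, 0, 0], "spin": 0},
])

```text
clock: 22.7
ee_pos: [0.5706, 0.2187, 0.2758]
tool_rot: [-0.0, -0.102, 0.995, -0.0]
ft_force: [-0.7, -0.9, -3.1]
grip_width: 0.0221
```

```bash
python3 -c "
from h import *
need(.571,.22,.268,.205)
im=snap('scene','s7.png');patches(im,'scene',.08,proj('scene',(.571,.22,.08)),50)
"
```

```text
t 22.7 pos [0.5706 0.2187 0.2758] yaw 0.204 F [-0.74 -0.9  -3.06] w 0.0221 tilt [-0.0005 -0.0005] q6 -1.59
dp [-0.0006  0.0012  0.0078] spin -0.001
scene red [362.4 178.6] 52 [0.6351 0.2262 0.08  ]
scene blue [320.5 170.4] 44 [0.5037 0.2045 0.08  ]
 mid [0.5694 0.2154 0.08  ] len 0.1332 yaw 0.164
```

>>> apply_moves([
  {"dp": [0, 0.001, 0.002], "spin": 0},
  {"dp": [0, 0, 0.002], "spin": 0},
  {"dp": [0, 0, 0.001], "spin": 0},
  {"dp": [0, 0, 0.001], "spin": 0},
  {"dp": [0, 0, 0.0005], "spin": 0},
  {"dp": [0, 0, 0], "spin": 0},
  {"dp": [0, 0, 0], "spin": 0},
])

```text
clock: 23.33
ee_pos: [0.5705, 0.2207, 0.2693]
tool_rot: [0.0, -0.102, 0.995, -0.0]
ft_force: [0.1, -0.2, -4.4]
grip_width: 0.0221
```

>>> apply_moves([
  {"dp": [0, 0, 0.0005], "spin": 0},
  {"dp": [0, 0, 0.0005], "spin": 0},
  {"dp": [0, 0, 0], "spin": 0},
  {"dp": [0, 0, 0], "spin": 0},
])

```text
clock: 23.67
ee_pos: [0.5704, 0.221, 0.2687]
tool_rot: [0.0, -0.103, 0.995, 0.0]
ft_force: [-1.7, 0.1, -1.4]
grip_width: 0.0221
```

>>> apply_moves([
  {"dp": [0, 0, 0.0005], "spin": 0},
  {"dp": [0, 0, 0.0005], "spin": 0},
  {"dp": [0, 0, 0], "spin": 0},
  {"dp": [0, 0, 0], "spin": 0},
])

```text
clock: 24.0
ee_pos: [0.5705, 0.2211, 0.2676]
tool_rot: [0.0, -0.103, 0.995, 0.0]
ft_force: [-2.1, 2.3, 2.3]
grip_width: 0.0218
```

The red end touched first, because the bar is held at the tilt it was gripped with. I soften the grip and let it settle level.

>>> apply_moves([
  {"dp": [0, 0, 0], "spin": 0},
  {"dp": [0, 0, 0], "spin": 0},
  {"dp": [0, 0, 0.0005], "spin": 0},
  {"dp": [0, 0, 0.0005], "spin": 0},
  {"dp": [0, 0, 0.0005], "spin": 0},
  {"dp": [0, 0, 0], "spin": 0},
  {"dp": [0, 0, 0], "spin": 0},
], squeeze=6)

```text
clock: 24.58
ee_pos: [0.5703, 0.2205, 0.266]
tool_rot: [-0.0, -0.102, 0.995, -0.0]
ft_force: [-3.0, -1.5, 3.5]
grip_width: 0.022
```

>>> apply_moves([
  {"dp": [0, 0, 0], "spin": 0},
  {"dp": [0, 0, 0], "spin": 0},
  {"dp": [0, 0, 0], "spin": 0},
  {"dp": [0, 0, 0], "spin": 0},
], squeeze=3)

```text
clock: 24.92
ee_pos: [0.5705, 0.2205, 0.2659]
tool_rot: [0.0, -0.102, 0.995, -0.0]
ft_force: [-1.3, -3.0, 4.3]
grip_width: 0.0217
```

Release, rise, and look.

>>> apply_moves([
  {"dp": [0, 0, 0], "spin": 0},
  {"dp": [0, 0, 0], "spin": 0},
  {"dp": [0, 0, 0], "spin": 0},
  {"dp": [0, 0, 0], "spin": 0},
  {"dp": [0, 0, 0], "spin": 0},
  {"dp": [0, 0, 0], "spin": 0},
  {"dp": [0, 0, 0], "spin": 0},
  {"dp": [0, 0, 0], "spin": 0},
  {"dp": [0, 0, -0.005], "spin": 0},
  {"dp": [0, 0, -0.015], "spin": 0},
  {"dp": [0, 0, -0.02], "spin": 0},
  {"dp": [0, 0, -0.02], "spin": 0},
  {"dp": [0, 0, 0], "spin": 0},
  {"dp": [0, 0, 0], "spin": 0},
], gripper=0.4)

```text
clock: 26.08
ee_pos: [0.5708, 0.2208, 0.3272]
tool_rot: [0.002, -0.102, 0.995, 0.0]
ft_force: [0.3, 0.1, 0.7]
grip_width: 0.056
```

```bash
python3 -c "
from h import *
need(.571,.22,.268,.205)
im=snap('scene','s8.png');patches(im,'scene',.07,proj('scene',(.571,.22,.07)),50)
cv2.imwrite('pics/s8c.png',cv2.resize(im[120:260,230:400,::-1],None,fx=4,fy=4,interpolation=2))
"
```

```text
t 26.08 pos [0.5708 0.2208 0.3272] yaw 0.2052 F [0.34 0.12 0.7 ] w 0.056 tilt [0.0032 0.0006] q6 -1.59
dp [ 0.0001 -0.0009  0.0592] spin 0.0002
scene red [362.5 180.7] 50 [0.6347 0.2317 0.07  ]
scene blue [320.7 173.5] 43 [0.5056 0.2035 0.07  ]
 mid [0.5702 0.2176 0.07  ] len 0.1321 yaw 0.215
```

View pics/s8c.png

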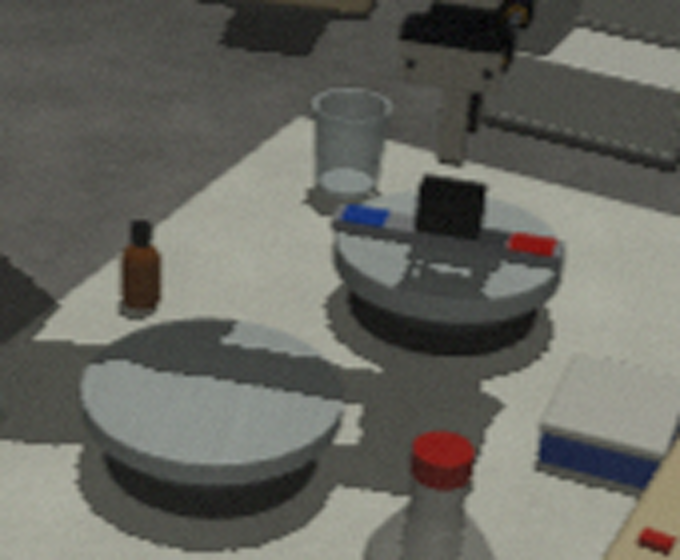

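The bar lies level across the left plate: its apparent yaw of 0.215 matches the true 0.205, where on the dome it read 0.16. Next I retreat upwards and check from above.

>>> apply_moves([
  {"dp": [0, 0, -0.02], "spin": 0},
  {"dp": [0, 0, -0.02], "spin": 0},
  {"dp": [0.02, 0, -0.015], "spin": 0},
  {"dp": [0.03, 0, 0], "spin": 0},
  {"dp": [0.03, 0, 0], "spin": 0},
  {"dp": [0.03, 0, 0], "spin": 0},
  {"dp": [0.03, 0, 0], "spin": 0},
  {"dp": [0.03, 0, 0], "spin": 0},
  {"dp": [0.015, 0, 0], "spin": 0},
  {"dp": [0, 0, 0], "spin": 0},
  {"dp": [0, 0, 0], "spin": 0},
  {"dp": [0, 0, 0], "spin": 0},
])

```text
clock: 27.13
ee_pos: [0.39, 0.1831, 0.3804]
tool_rot: [0.0, -0.102, 0.995, -0.0]
ft_force: [-0.0, 0.4, 0.8]
grip_width: 0.0556
```

```bash
python3 -c "
from h import *
need(.571,.22,.268,.205)
im=snap('top','t9.png');patches(im,'top',.07,proj('top',(.571,.22,.07)),40)
im=snap('scene','s9.png');patches(im,'scene',.07,proj('scene',(.571,.22,.07)),50)
"
```

```text
t 27.13 pos [0.39   0.1831 0.3804] yaw 0.2051 F [-0.03  0.41  0.81] w 0.0556 tilt [0.0002 0.    ] q6 -1.6
dp [-0.1847 -0.0007  0.1124] spin 0.0001
top red [191.6 169. ] 88 [0.635 0.233 0.07 ]
top blue [198.8 210. ] 87 [0.5059 0.2053 0.07  ]
 mid [0.5705 0.2192 0.07  ] len 0.132 yaw 0.212
scene red [362.5 180.7] 50 [0.6347 0.2317 0.07  ]
scene blue [320.7 173.4] 39 [0.5051 0.2044 0.07  ]
 mid [0.5699 0.218  0.07  ] len 0.1324 yaw 0.207
```

View pics/t9.png

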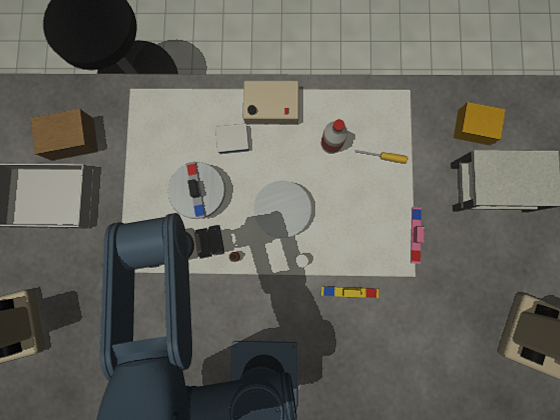

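The top view shows the bar centred on the left plate at (195,189), in place with both views agreeing to about 1 mm. All other visible things are where they were. The arm hides the beaker here, but the last scene crop showed it standing. I hand in.

```bash
python3 -c "
from h import *
print(env.finish_job())"
```

```text
the job is handed in; nothing more can be done
None
```

The straightedge is lying level across the middle of the left plate, which is the flat one, and the job is handed in at about 27 s of the 67 s allowed.

- **Test:** I laid the straightedge on the right plate and let go, then pressed red and after that blue.
    - **Red end:** it was firm at once, with the tip at 68 mm and 12 N on it.
    - **Blue end:** it gave way about 4 mm under roughly 1 N while the red end rose. It then went firm at the same 68 mm, with 14 N on it. So it rocks, and the right plate is domed.
- **Last checks:** both cameras put the middle of the bar at about (0.570, 0.219), within about 2 mm of the plate centre. The yaw agrees in both views, which means the bar is level. The gripper is clear of everything.
- **Not checked:** I did not press the ends again on the left plate. That it is flat rests on the right plate rocking and on the bar lying level there. The arm hid the beaker in the final top view, but it was standing in place in the scene picture about a second earlier.
- **Small mismatches:** the bar was picked up slightly tilted, so its red end touched the left plate first, and I loosened the grip to let it settle. The scene camera read y about 3 mm lower than the arm's own position while the bar was held above the plates.

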